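Push a plaster mould home into the corner of the pouring square

ROBOT

A 6-joint arm with a two-finger parallel gripper is mounted at the origin on a cart in front of the work surface, level with it; the furniture and walls round the work are solid. World frame = base frame: x ahead of the robot, y to its left, z up, the work surface at z = 0. Lengths are in m, angles in rad, forces in N, time in s.
With the tool pointing down it reaches from about 0.25 to 0.775 m from the base axis. Payload 4 kg.
Tool frame: the origin (TCP) lies on the centre line of the jaws, within the pads' length; the fingertips stand 8 mm ahead of it and the grasp point (between the pads) lies 11 mm behind it; z points along the fingers, y is the direction in which the jaws open and shut (so a half turn about z gives the same grasp; the last joint's range is limited). The gripper opens to 94 mm and grips with 3 to 60 N. Pads are 16 mm wide; open, the fingers measure 119 mm over their backs; the gripper's body (75 mm by 177 mm) begins 78 mm behind the grasp point.
Start: joints at [-1.452, 0.087, 1.371, -0, 1.684, -0.103], TCP at [0.121, -0.537, 0.214] pointing down, gripper open.
Joint ranges: [-3.1, 3.1], [-0.76, 2.03], [0.27, 2.55], [-1.08, 4.22], [0.17, 2.65], [-2.57, 2.57]. Speed limits (rad/s): [2.79, 2.79, 3.14, 3.14, 3.14, 3.14].

INTERFACE

Orientations are given as [roll, pitch, yaw] about the fixed x, y, z axes, in that order (R = Rz(yaw) Ry(pitch) Rx(roll)).
In Python, from bench import robot, cams, close_job gives the robot as it stands.
- The arm moves only by the tool arm_command, never from a script. Its argument "plan" is one flat list of numbers, 7 for each row, row after row: the shift along the tool's x, y, z in cm, then the turn, a rotation vector about the tool's x, y, z in degrees, then the closure, from 0 (fully open) to 1 (shut). A call has 1 to 8 rows; each row shifts and turns the commanded pose from where the row before left it, along the tool's axes as they then stand; what a row does not reach is not made up. A row lasts 1/8 s, in which the tool goes at most 62.5 mm and 10.7 degrees, less where a joint would pass 70% of its speed; a pose out of reach is approached as far as the arm can. A call with a gripper value outside its range is refused whole. The fingers move at their own pace and stop on an object; the grip force is fixed at half the most. Time passes only in rows, so rows that do not move let the fingers close. It gives the time, the measured TCP pose, the force and the opening at its end, in the units of the state.
- robot.get_obs(): the state, without advancing time (a new reading comes with each control period).
- cams.snapshot(name): name is "side" or "top"; returns a dict with "pixels" (384x512x3 uint8, red, green, blue), "fov_y" (degrees; the focal length in pixels is half the picture's height over the tangent of half this angle, whatever the lens; pixels are square), "cx", "cy" (the principal point, pixels), "camera_from_world" (4x4, takes a point from world to camera coordinates). Camera axes: x right, y up, looking along -z (the intrinsics and any distortion apply to the point x, -y, -z); pixel columns grow to the right and rows downward; lengths in m; the calibration is good to about 2 mm. A picture is of the moment at which its call begins. There is no depth.
- close_job(): hands the job in, once; it reports no verdict.
The state is a dict: "time": time; "joint_positions": joint angles; "qvel": joint speeds; "joint_torque": joint torques, N m; "tool_pos": TCP position; "ee_rot": TCP orientation; "wrist_force": force on the tool from outside, world axes, zero at the start; "wrist_torque": the same for the moment, N m; "width": finger opening in m.
Only numpy, scipy, OpenCV 4.12 (cv2) and the standard library are available. Lean on these libraries where they do the work, as an engineer would, in place of code of your own. Each camera call takes 0.05 s, during which the arm holds its last target.

TASK

Before slip is poured, the cream plaster mould standing in front of the wooden L-shaped pouring square must be squared up: push it along the table into the inner corner of the square, so that one long side lies flush against the long back rail and the neighbouring short end lies flush against the short end stop. Only push it with the fingers: do not pick it up, lift it or tip it, and leave the cup, the bowl and the clay lump where they stand. Finish with the robot clear of everything.

Things in the scene. Friction and masses are not known exactly. Their poses are not given: they have to be found in the camera images.
- mould: Loose cream plaster mould, one rigid block with cut-off vertical corners and a pouring hole in its top: 85 mm along its x, 68 mm along its y, 57 mm tall, about 0.34 kg. Origin: centre of its underside. Flat long sides 34 mm from the origin (+-y), flat short ends 42.5 mm from it (+-x). It starts a few cm clear of both rails, out of square by up to 0.4 rad, its x roughly along the square's y.
- pouring_square: Pale wooden L with brass corner plate, fixed to the table. Origin: inner corner at table height; +x roughly away from the robot, +y roughly to its left. Back rail: inner face x = 0, 260 mm long from the corner towards -y. End stop: inner face y = 0, 130 mm long towards -x. Rails 26 mm wide, 30 mm high, outside these faces. Mould home: its origin at x = -34, y = -42.5 mm here, its x along this y.
- terra_cup: Loose terracotta cup, 66 mm across, 63 mm tall, origin at the centre of its underside; a bystander, stands beside the work.
- clay_lump: Loose grey lump of dry clay, 62 x 59 x 42 mm, origin at the centre of its underside; a bystander, stands beside the work.
- bisque_bowl: Loose white bowl, 104 mm across, 43 mm tall, origin at the centre of its underside; a bystander, stands beside the work.
Things that resemble listed ones, but are neither listed nor needed, are in the scene too. Leave any blue or yellow look-alike of the mould alone.

How it is judged:
At the end, for the whole second after the job is handed in: The mould stands flat and at rest on the table in the inner corner of the square: long side against the back rail and short end against the end stop, each within 4 mm, and square to them within 0.07 rad (4 degrees). The cup, bowl and clay lump are within 20 mm of where they stood (x of mould in the frame of pouring_square between -0.038 and -0.03 m and y of mould in the frame of pouring_square between -0.0465 and -0.0385 m and angle between the x axis of mould and the y axis of pouring_square, either way round below 0.07 rad and angle between mould's own z axis and vertical below 0.05 rad and height (world z) of mould below 0.004 m and linear speed of mould below 0.01 m/s and distance of each of terra_cup, clay_lump, bisque_bowl from where it was at the start of the episode below 0.02 m); the robot touches nothing.
It fails at once if the mould is lifted off the table (its underside more than 10 mm up) (height (world z) of mould above 0.01 m).
It fails at once if the mould is tipped by more than 0.2 rad (angle between mould's own z axis and vertical above 0.2 rad).
It fails at once if the cup, the bowl or the clay lump is pushed more than 20 mm from its place (distance of any of terra_cup, clay_lump, bisque_bowl from where it was at the start of the episode above 0.02 m).
It also fails if it takes over 64 s, if anything falls off the work surface, if the arm or the gripper's body presses on something with over 40 N, if the wrist force passes 120 N, or if a joint passes its speed limit or range.

## Working session

There is one attempt and no reset: what is moved stays moved. The work goes in short steps, Python scripts to look and compute and a tool call to move; the robot and the scene stay as the last step left them, time stands still between calls to the robot, and variables do not carry over. Pictures are saved under pics/ and viewed, and the job is handed in when it is done.

Besides the shell and the picture viewer there is one more tool, called after "Call:" in YAML: its name, and indented under it one key for each argument. arm_command: Moves the arm, as the interface text tells. Its arguments: {"type":"object","properties":{"plan":{"type":"array","items":{"type":"number"}}},"required":["plan"]}

```bash
mkdir -p pics; ls; cat > h.py <<'E'
import numpy as np, cv2
from bench import robot, cams, close_job
def snap(n,f):
    s=cams.snapshot(n); cv2.imwrite('pics/'+f,cv2.cvtColor(s['pixels'],cv2.COLOR_RGB2BGR)); np.save('pics/'+f[:-4],s,allow_pickle=True); return s
def load(f): return np.load('pics/'+f+'.npy',allow_pickle=True).item()
def ray(s,u,v):
    f=s['pixels'].shape[0]/2/np.tan(np.radians(s['fov_y'])/2)
    T=np.linalg.inv(s['camera_from_world'])
    d=T[:3,:3]@np.array([(u-s['cx'])/f,-(v-s['cy'])/f,-1]); return T[:3,3],d
def onz(s,u,v,z=0):
    o,d=ray(s,u,v); return o+d*(z-o[2])/d[2]
def proj(s,p):
    f=s['pixels'].shape[0]/2/np.tan(np.radians(s['fov_y'])/2)
    c=s['camera_from_world']@np.append(p,1); return s['cx']+f*c[0]/-c[2], s['cy']-f*c[1]/-c[2]
E
python3 - <<'E'
from h import *
for n in ('top','side'):
    s=snap(n,n+'0.png'); print({k:v for k,v in s.items() if k!='pixels'})
    p=s['pixels']
print(robot.get_obs())
E
```

```text
pics
{'fov_y': 42.09728018630385, 'cx': 250.86978138702403, 'cy': 183.54189617706885, 'camera_from_world': array([[-0.08472564, -0.99638241, -0.00660775, -0.04259219],
       [ 0.97324625, -0.08417609,  0.21378992, -0.63524341],
       [-0.21357273,  0.01168252,  0.97685731, -1.27196864],
       [ 0.        ,  0.        ,  0.        ,  1.        ]])}
{'fov_y': 42.94382632189175, 'cx': 255.7244632002142, 'cy': 195.7256082657319, 'camera_from_world': array([[ 0.935551  , -0.35310937,  0.00762247, -0.62883527],
       [ 0.20791514,  0.56805333,  0.79629562, -0.09696962],
       [-0.28550942, -0.74339033,  0.60485964, -1.28188138],
       [ 0.        ,  0.        ,  0.        ,  1.        ]])}
{'time': 0.1, 'joint_positions': array([-1.45207600e+00,  8.78932222e-02,  1.37213360e+00, -2.86717023e-05,
        1.68359302e+00, -1.03081223e-01]), 'qvel': array([ 0.00117451, -0.0003994 , -0.00187743, -0.0002641 ,  0.00121988,
        0.00024232]), 'joint_torque': array([ 1.68273276e-03, -3.41253054e+01, -3.03302050e+01,  7.20415707e-02,
        3.04662553e-02, -1.01891494e-04]), 'tool_pos': array([ 0.12093059, -0.5360372 ,  0.21239912]), 'ee_rot': array([-3.13957330e+00, -1.80249697e-04,  2.21798171e-01]), 'wrist_force': array([-0.20475743, -0.35898181, -0.19863951]), 'wrist_torque': array([0.01930295, 0.01397364, 0.02366445]), 'width': 0.09361052497667961}
```

View pics/top0.png

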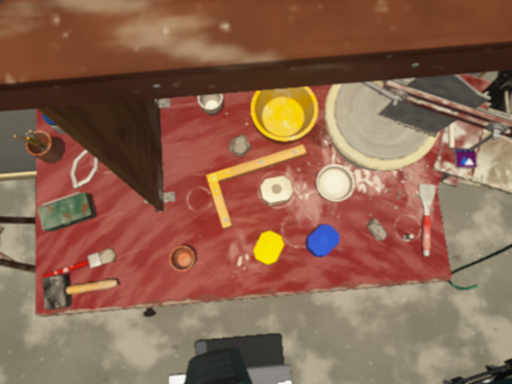

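View pics/side0.png

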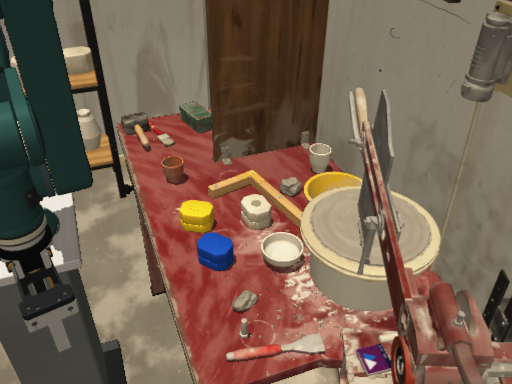

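The top view shows these candidates for the mould:
- Cream block with a hole at (276,191). It stands in front of the L and matches the description.
- Yellow look-alike at (269,247).
- Blue look-alike at (323,240).
- White bowl at (335,182).

The L's inner corner is near (217,183). I'll check the choice in a close crop.

```bash
python3 - <<'E'
from h import *
s=load('top0'); p=cv2.cvtColor(s['pixels'],cv2.COLOR_RGB2BGR)
cv2.imwrite('pics/c1.png',cv2.resize(p[130:270,190:360],None,fx=4.6,fy=4.2,interpolation=cv2.INTER_CUBIC)[:600,:800])
q=load('side0'); p=cv2.cvtColor(q['pixels'],cv2.COLOR_RGB2BGR)
cv2.imwrite('pics/c2.png',cv2.resize(p[155:285,170:330],None,fx=4.5,fy=4.5,interpolation=cv2.INTER_CUBIC))
for n,u,v,z in [('corner',217,183,.03),('mould',276,191,.057),('bowl',335,182,.043),('cup',182,258,.063),('clay',377,230,.02),('clay?',239,146,.02),('yel',269,247,.05),('blue',323,240,.05),('plank',162,208,0)]:
    print(n,onz(s,u,v,z).round(3))
for n,u,v,z in [('mould',257,206,.057),('bowl',281,243,.043),('cup',172,160,.063),('clay',245,301,.02),('clay?',290,185,.02),('yel',197,208,.05),('plankL',213,160,0),('plankR',310,150,0)]:
    print('side',n,onz(q,u,v,z).round(3))
E
```

```text
corner [ 0.647 -0.004  0.03 ]
mould [ 0.605 -0.163  0.057]
bowl [ 0.619 -0.327  0.043]
cup [0.447 0.1   0.063]
clay [ 0.481 -0.429  0.02 ]
clay? [ 0.751 -0.073  0.02 ]
yel [ 0.458 -0.13   0.05 ]
blue [ 0.464 -0.275  0.05 ]
plank [0.596 0.156 0.   ]
side mould [ 0.608 -0.179  0.057]
side bowl [ 0.617 -0.319  0.043]
side cup [0.446 0.106 0.063]
side clay [ 0.48  -0.442  0.02 ]
side clay? [ 0.75  -0.077  0.02 ]
side yel [ 0.459 -0.124  0.05 ]
side plankL [0.585 0.158 0.   ]
side plankR [0.905 0.107 0.   ]
```

View pics/c1.png

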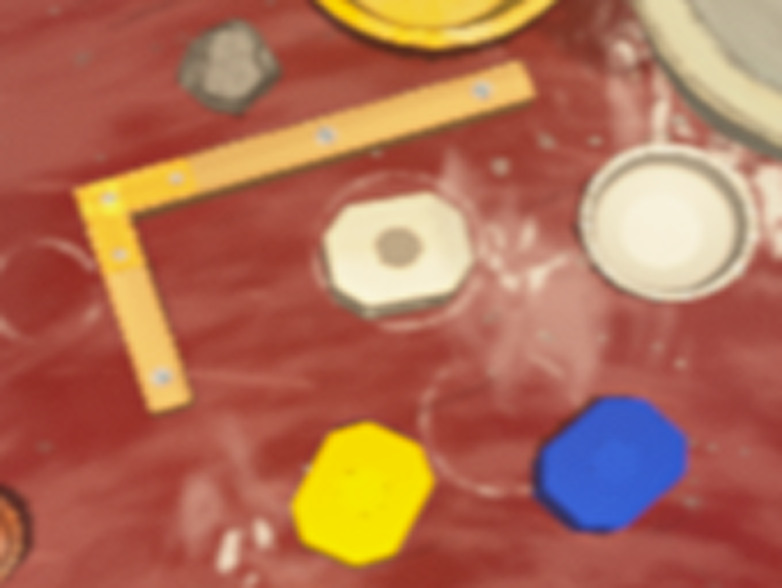

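View pics/c2.png

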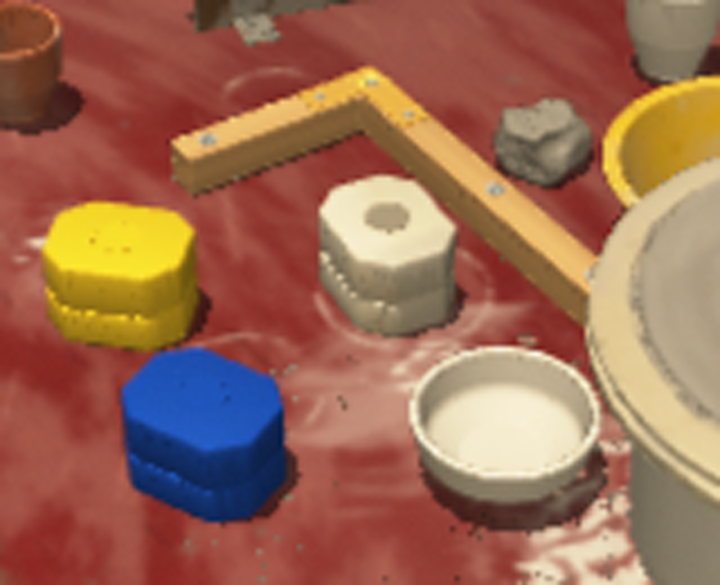

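```bash
python3 - <<'E'
from h import *
s=load('top0'); p=s['pixels']
print('cam',ray(s,0,0)[0].round(3), ray(load('side0'),0,0)[0].round(3))
hsv=cv2.cvtColor(p,cv2.COLOR_RGB2HSV)
for (u,v) in [(276,192),(268,195),(250,165),(272,204),(276,188),(245,172)]: print(u,v,hsv[v,u],p[v,u])
# wood
m=cv2.inRange(hsv,(12,80,150),(28,255,255)); k=np.zeros_like(m); k[140:235,200:312]=m[140:235,200:312]
n,l,st,_=cv2.connectedComponentsWithStats(k); i=1+st[1:,4].argmax(); k=((l==i)*255).astype(np.uint8)
c=max(cv2.findContours(k,0,2)[0],key=cv2.contourArea)
a=cv2.approxPolyDP(c,3,True)[:,0]
for x in a: print('wood',x,onz(s,*x,.03).round(4))
# mould top face
m=cv2.inRange(hsv,(15,10,170),(40,90,255)); k=np.zeros_like(m); k[165:215,255:300]=m[165:215,255:300]
n,l,st,_=cv2.connectedComponentsWithStats(k); i=1+st[1:,4].argmax(); k=((l==i)*255).astype(np.uint8)
c=max(cv2.findContours(k,0,2)[0],key=cv2.contourArea)
w=np.array([onz(s,*x,.057)[:2] for x in c[:,0]],np.float32)
print(cv2.minAreaRect(w)); print(cv2.approxPolyDP(c,1.5,True)[:,0].tolist())
for x in cv2.approxPolyDP(c,1.5,True)[:,0]: print(onz(s,*x,.057).round(4))
E
```

```text
cam [ 0.343 -0.081  1.378] [ 0.242 -1.12   0.857]
276 192 [ 18  77 192] [192 168 134]
268 195 [ 23  37 246] [246 238 210]
250 165 [ 19 144 236] [236 187 103]
272 204 [ 17  81 154] [154 132 105]
276 188 [ 18  76 191] [191 168 134]
245 172 [ 17 157 171] [171 124  66]
wood [302 144] [ 0.7388 -0.2501  0.03  ]
wood [206 175] [0.6727 0.025  0.03  ]
wood [223 228] [ 0.5212 -0.0113  0.03  ]
wood [231 223] [ 0.5329 -0.034   0.03  ]
wood [218 181] [ 0.6527 -0.0071  0.03  ]
wood [303 154] [ 0.7095 -0.2498  0.03  ]
((0.6094375848770142, -0.1628952920436859), (0.07006238400936127, 0.08539613336324692), 7.928400039672852)
[[285, 177], [265, 179], [262, 183], [261, 195], [270, 204], [289, 198], [292, 189], [289, 180]]
[ 0.6419 -0.1908  0.057 ]
[ 0.6411 -0.1361  0.057 ]
[ 0.6307 -0.127   0.057 ]
[ 0.5979 -0.1214  0.057 ]
[ 0.5713 -0.1433  0.057 ]
[ 0.5833 -0.1957  0.057 ]
[ 0.6072 -0.2063  0.057 ]
[ 0.6327 -0.2008  0.057 ]
```

The crop confirms the cream block with the pouring hole. Its centre is at local (-78,-142) mm in the square's frame, and the square's yaw is about 0.23, which nearly matches the tool's current yaw. My plan is to push along the square's +x with two half-open fingers, then along +y with a finger's back, then seat it again.

Call:
arm_command:
  plan: [4,-2,0,0,0,0,0.55,4,-2,0,0,0,0,0.55,4,-2,0,0,0,0,0.55,4,-2,0,0,0,0,0.55,4,-2,0,0,0,0,0.55,4,-2,0,0,0,0,0.55,4,-2,0,0,0,0,0.55,4,-2,0,0,0,0,0.55]

```text
time: 1.1
tool_pos: [0.3988, -0.3088, 0.213]
ee_rot: [-3.141, 0.001, 0.222]
wrist_force: [0.3, -1.8, 1.0]
width: 0.0422
```

Call:
arm_command:
  plan: [4,-2,0,0,0,0,0.55,4,-2,0,0,0,0,0.55,4,-2,0,0,0,0,0.55,4,-2,0,0,0,0,0.55,2,-1.6,0,0,0,-0.5,0.55,0,0,4,0,0,0,0.55,0,0,4,0,0,0,0.55,0,0,0,0,0,0,0.55]

```text
time: 2.1
tool_pos: [0.5496, -0.1755, 0.1287]
ee_rot: [-3.136, 0.008, 0.231]
wrist_force: [0.5, -0.8, 0.2]
width: 0.0427
```

```bash
python3 - <<'E'
from h import *
s=snap('side','side1.png'); t=snap('top','top1.png'); print(robot.get_obs()['tool_pos'],robot.get_obs()['ee_rot'])
def big(s,a): return cv2.resize(cv2.cvtColor(s['pixels'],cv2.COLOR_RGB2BGR)[a[0]:a[1],a[2]:a[3]],(390,390),interpolation=cv2.INTER_CUBIC)
cv2.imwrite('pics/b1.png',np.hstack([big(s,(110,290,130,310)),big(t,(110,290,180,360))]))
E
```

```text
[ 0.55254328 -0.176938    0.13400278] [ 3.14150657e+00 -1.17848516e-05  2.30392635e-01]
```

View pics/b1.png

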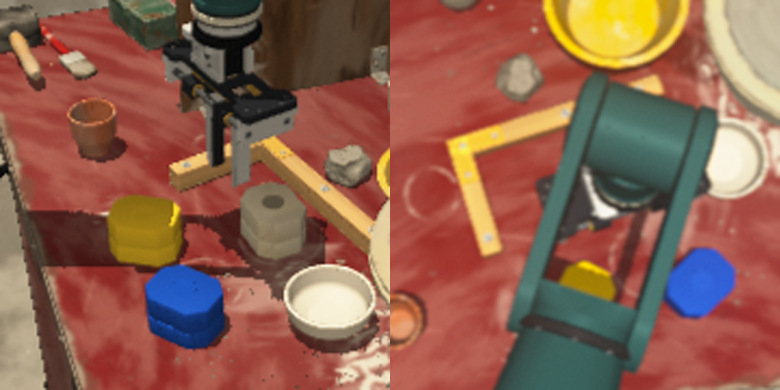

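The side view (left half) shows the fingers above the gap between the yellow block and the cream mould, which sits near (272,215) of that half. Everything else is still in place. I'll lower the tool there.

Call:
arm_command:
  plan: [0,0,3,0,0,0,0.55,0,0,3,0,0,0,0.55,0,0,3,0,0,0,0.55,0,0,1.5,0,0,0,0.55,0,0,1,0,0,0,0.55,0,0,0,0,0,0,0.55,0,0,0,0,0,0,0.55]

```text
time: 3.08
tool_pos: [0.5534, -0.1772, 0.0199]
ee_rot: [3.14, -0.002, 0.231]
wrist_force: [1.0, 0.0, 0.6]
width: 0.0425
```

```bash
python3 - <<'E'
from h import *
s=snap('side','side2.png')
def big(s,a): return cv2.resize(cv2.cvtColor(s['pixels'],cv2.COLOR_RGB2BGR)[a[0]:a[1],a[2]:a[3]],(600,600),interpolation=cv2.INTER_CUBIC)
cv2.imwrite('pics/b2.png',big(s,(150,280,170,300)))
E
```

```text
(no output)
```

View pics/b2.png

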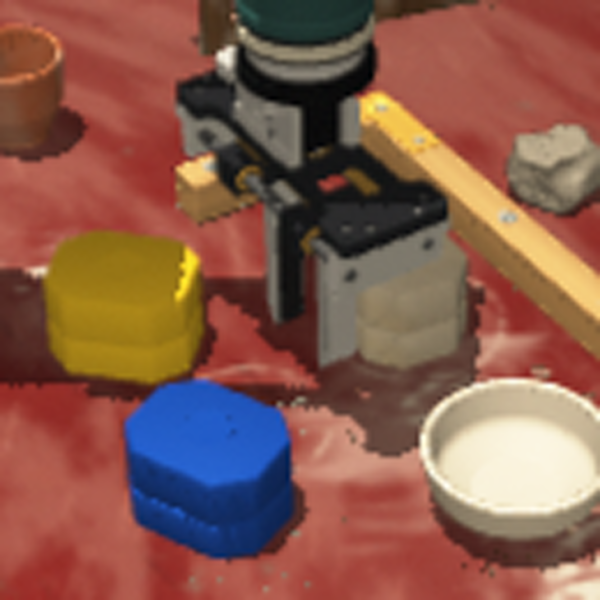

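The fingers are down in front of the mould's near long side, at about (335,340) in the crop. The yellow and blue blocks and the bowl are clear, so I'll push towards the rail.

Call:
arm_command:
  plan: [0.7,0,0,0,0,0,0.55,0.7,0,0,0,0,0,0.55,0.7,0,0,0,0,0,0.55,0.7,0,0,0,0,0,0.55,0.7,0,0,0,0,0,0.55,0.7,0,0,0,0,0,0.55,0.5,0,0,0,0,0,0.55,0,0,0,0,0,0,0.55]

```text
time: 4.12
tool_pos: [0.5983, -0.1657, 0.0185]
ee_rot: [-3.141, 0.0, 0.231]
wrist_force: [-2.5, -0.9, 3.0]
width: 0.0422
```

Call:
arm_command:
  plan: [0.3,0,0,0,0,0,0.55,0.2,0,0,0,0,0,0.55,0,0,0,0,0,0,0.55]

```text
time: 4.5
tool_pos: [0.6026, -0.1648, 0.0185]
ee_rot: [-3.141, 0.001, 0.231]
wrist_force: [-3.8, 0.3, 3.8]
width: 0.0422
```

Call:
arm_command:
  plan: [0.2,0,0,0,0,0,0.55,0.1,0,0,0,0,0,0.55,0,0,0,0,0,0,0.55]

```text
time: 4.88
tool_pos: [0.6054, -0.1642, 0.0185]
ee_rot: [-3.141, 0.001, 0.231]
wrist_force: [-5.0, -0.6, 4.6]
width: 0.0424
```

Call:
arm_command:
  plan: [0.2,0,0,0,0,0,0.55,0.2,0,0,0,0,0,0.55,0,0,0,0,0,0,0.55]

```text
time: 5.25
tool_pos: [0.6095, -0.1632, 0.0185]
ee_rot: [-3.141, 0.001, 0.231]
wrist_force: [-4.3, -0.3, 4.0]
width: 0.0422
```

```bash
python3 - <<'E'
from h import *
s=snap('side','side3.png'); print(robot.get_obs()['tool_pos'],robot.get_obs()['wrist_force'])
def big(s,a): return cv2.resize(cv2.cvtColor(s['pixels'],cv2.COLOR_RGB2BGR)[a[0]:a[1],a[2]:a[3]],(600,600),interpolation=cv2.INTER_CUBIC)
cv2.imwrite('pics/b3.png',big(s,(150,260,200,310)))
E
```

```text
[ 0.6094709  -0.16321579  0.01847838] [-4.90694577 -0.85587206  3.48020515]
```

View pics/b3.png

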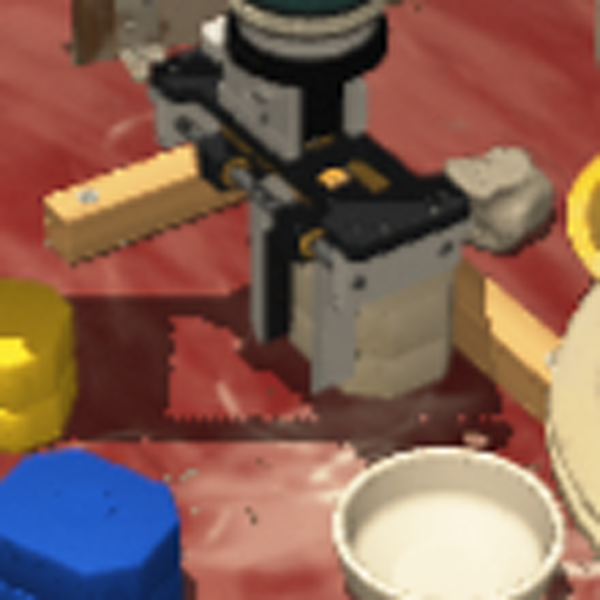

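The mould, at (400,330) in the crop, is close to the back rail but the force hasn't risen yet. I'll keep going in small steps.

Call:
arm_command:
  plan: [0.2,0,0,0,0,0,0.55,0.1,0,0,0,0,0,0.55,0,0,0,0,0,0,0.55]

```text
time: 5.68
tool_pos: [0.6103, -0.1631, 0.0185]
ee_rot: [-3.141, 0.006, 0.23]
wrist_force: [-9.7, -2.6, 7.6]
width: 0.0423
```

Call:
arm_command:
  plan: [0.2,0,0,0,0,0,0.55,0,0,0,0,0,0,0.55]

```text
time: 5.92
tool_pos: [0.6105, -0.1632, 0.0184]
ee_rot: [-3.14, 0.01, 0.23]
wrist_force: [-15.0, -2.5, 10.5]
width: 0.0425
```

Call:
arm_command:
  plan: [0.2,0,0,0,0,0,0.55,0,0,0,0,0,0,0.55]

```text
time: 6.18
tool_pos: [0.6106, -0.1632, 0.0184]
ee_rot: [-3.14, 0.014, 0.23]
wrist_force: [-20.1, -3.5, 12.6]
width: 0.0422
```

Force rose sharply with the tool at local x = -77 mm, where about -76 would be flush, so the long side is against the rail. Next I'll back off, lift, look, and move round to the right-hand end with the fingers shut.

Call:
arm_command:
  plan: [-0.5,0,0,0,0,0,0.55,-1,0,0,0,0,0,0.55,-1,0,0,0,0,0,0.55,0,0,-3,0,0,0,0.55,0,0,-3,0,0,0,0.8,0,0,-3,0,0,0,1,0,0,0,0,0,0,1]

```text
time: 7.05
tool_pos: [0.5944, -0.168, 0.1116]
ee_rot: [3.138, -0.006, 0.231]
wrist_force: [-0.8, -0.3, 0.1]
width: 0.0159
```

Call:
arm_command:
  plan: [0,2.5,0,0,0,0,1,0,2.5,0,0,0,0,1,0,2.3,0,0,0,0,1,3,0,0,0,0,0,1,3,0,0,0,0,0,1,0,0,0,0,0,0,1]

```text
time: 7.8
tool_pos: [0.6683, -0.2257, 0.1065]
ee_rot: [-3.141, 0.001, 0.231]
wrist_force: [-0.8, 0.2, -0.4]
width: 0.0004
```

```bash
python3 - <<'E'
from h import *
s=snap('side','side4.png');t=snap('top','top4.png'); o=robot.get_obs();print(o['tool_pos'],o['ee_rot'],o['width'])
def big(s,a): return cv2.resize(cv2.cvtColor(s['pixels'],cv2.COLOR_RGB2BGR)[a[0]:a[1],a[2]:a[3]],(400,400),interpolation=cv2.INTER_CUBIC)
cv2.imwrite('pics/b4.png',np.hstack([big(s,(140,270,190,320)),big(t,(130,250,200,320))]))
E
```

```text
[ 0.66680553 -0.22589316  0.10726999] [-3.14088332e+00  1.99831513e-03  2.29766881e-01] 0.000861116349606587
```

View pics/b4.png

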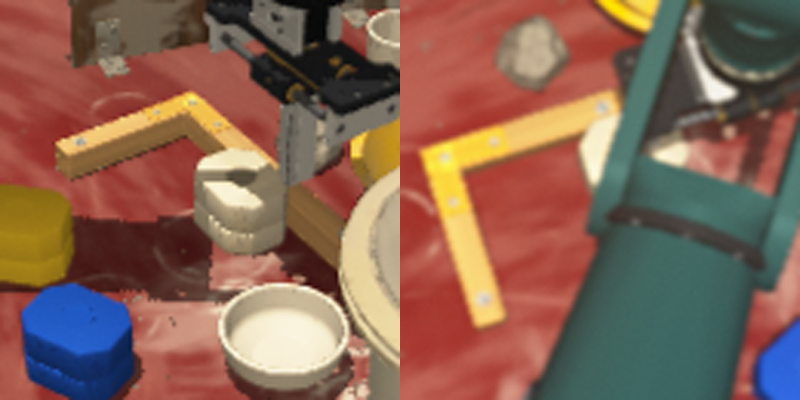

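```bash
cat >> h.py <<'E'
def loc(p):
    d=np.array(p[:2])-[.653,-.007]; c,s=np.cos(.23),np.sin(.23); return (np.array([c*d[0]+s*d[1],-s*d[0]+c*d[1]])*1000).round(1)
E
python3 - <<'E'
from h import *
s=load('side4'); print('hole',loc(onz(s,267,196.2,.057)))
q=load('side0'); print('hole0',loc(onz(q,256.2,203,.057)),loc(onz(load('top0'),276.5,188.6,.057)))
for n,u,v,z in [('bowl',(190+284*.325),(140+325*.325),.043)]: print(n,loc(onz(s,u,v,z)))
print('side corner',loc(onz(s,190+188*.325,140+112*.325,.03)))
E
```

```text
hole [ -37.  -136.9]
hole0 [ -78.1 -145.6] [ -76.  -144.2]
bowl [-108.7 -305.2]
side corner [-0.2 -3. ]
```

The mould's hole measures local (-37,-137), which is flush with the rail. Its right end is at about -180, and the finger's near face is at -204, so it's clear to descend.

Call:
arm_command:
  plan: [0,0,3,0,0,0,1,0,0,3,0,0,0,1,0,0,2,0,0,0,1,0,0,0.7,0,0,0,1,0,0,0,0,0,0,1]

```text
time: 8.52
tool_pos: [0.6673, -0.2251, 0.0217]
ee_rot: [3.141, 0.0, 0.23]
wrist_force: [0.2, 0.4, 0.1]
width: 0.0005
```

Call:
arm_command:
  plan: [0,-0.7,0,0,0,0,1,0,-0.7,0,0,0,0,1,0,-0.7,0,0,0,0,1,0,-0.7,0,0,0,0,1,0,-0.7,0,0,0,0,1,0,-0.7,0,0,0,0,1,0,-0.7,0,0,0,0,1,0,0,0,0,0,0,1]

```text
time: 9.52
tool_pos: [0.6564, -0.1765, 0.022]
ee_rot: [-3.142, -0.001, 0.231]
wrist_force: [1.1, -2.9, 2.3]
width: 0.0001
```

```bash
python3 - <<'E'
from h import *
s=snap('side','side5.png'); o=robot.get_obs();print(loc(o['tool_pos']),o['tool_pos'][2],o['wrist_force'])
def big(s,a): return cv2.resize(cv2.cvtColor(s['pixels'],cv2.COLOR_RGB2BGR)[a[0]:a[1],a[2]:a[3]],(500,500),interpolation=cv2.INTER_CUBIC)
cv2.imwrite('pics/b5.png',big(s,(140,270,190,320)))
E
```

```text
[ -35.4 -165.8] 0.0216487508383124 [ 0.99423052 -2.54632715  2.55300443]
```

View pics/b5.png

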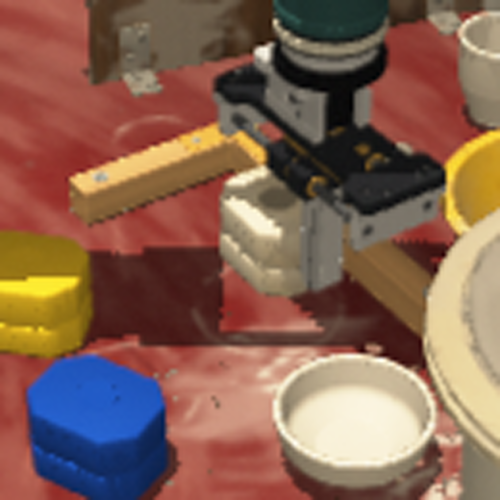

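The finger at (325,240) is sliding the mould along the rail, and it's still square. I'll continue.

Call:
arm_command:
  plan: [0,-0.7,0,0,0,0,1,0,-0.7,0,0,0,0,1,0,-0.7,0,0,0,0,1,0,-0.7,0,0,0,0,1,0,-0.7,0,0,0,0,1,0,-0.7,0,0,0,0,1,0,-0.7,0,0,0,0,1,0,-0.7,0,0,0,0,1]

```text
time: 10.58
tool_pos: [0.6434, -0.1222, 0.0216]
ee_rot: [3.141, -0.0, 0.231]
wrist_force: [0.7, -5.3, 4.1]
width: 0.0005
```

Call:
arm_command:
  plan: [0,-0.3,0,0,0,0,1,0,-0.3,0,0,0,0,1,0,0,0,0,0,0,1]

```text
time: 10.95
tool_pos: [0.642, -0.1163, 0.0215]
ee_rot: [-3.141, 0.0, 0.231]
wrist_force: [1.2, -4.6, 2.6]
width: 0.0002
```

Call:
arm_command:
  plan: [0,-0.2,0,0,0,0,1,0,-0.2,0,0,0,0,1,0,0,0,0,0,0,1]

```text
time: 11.32
tool_pos: [0.6411, -0.1127, 0.0215]
ee_rot: [-3.141, 0.0, 0.231]
wrist_force: [1.0, -4.3, 4.1]
width: 0.0003
```

```bash
python3 - <<'E'
from h import *
s=snap('side','side6.png'); o=robot.get_obs();print(loc(o['tool_pos']),o['tool_pos'][2],o['wrist_force'])
def big(s,a): return cv2.resize(cv2.cvtColor(s['pixels'],cv2.COLOR_RGB2BGR)[a[0]:a[1],a[2]:a[3]],(500,500),interpolation=cv2.INTER_CUBIC)
cv2.imwrite('pics/b6.png',big(s,(140,270,190,320)))
E
```

```text
[ -35.7 -100.2] 0.021443969224965324 [ 0.13310367 -3.80985186  3.99894779]
```

View pics/b6.png

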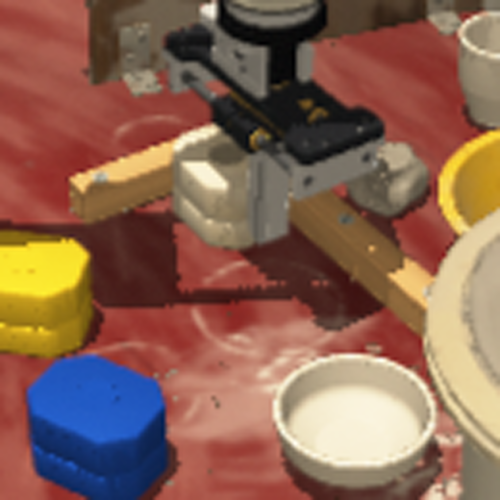

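The mould, at (210,190) in the crop, is almost at the end stop and the force is still only friction.

Call:
arm_command:
  plan: [0,-0.2,0,0,0,0,1,0,-0.1,0,0,0,0,1,0,0,0,0,0,0,1]

```text
time: 11.75
tool_pos: [0.6404, -0.1099, 0.0214]
ee_rot: [-3.142, 0.0, 0.231]
wrist_force: [1.3, -4.1, 3.2]
width: 0.0003
```

Call:
arm_command:
  plan: [0,-0.2,0,0,0,0,1,0,0,0,0,0,0,1]

```text
time: 12.0
tool_pos: [0.6403, -0.1095, 0.0217]
ee_rot: [3.139, -0.0, 0.23]
wrist_force: [1.5, -7.4, 3.6]
width: 0.0004
```

Call:
arm_command:
  plan: [0,-0.2,0,0,0,0,1,0,0,0,0,0,0,1]

```text
time: 12.25
tool_pos: [0.6402, -0.1092, 0.0223]
ee_rot: [3.136, -0.001, 0.23]
wrist_force: [1.1, -10.5, 3.4]
width: 0.0004
```

Contact with the end stop: the tool is at local y = -96.6 mm, where -97.5 was predicted. One more small press, then I'll retreat and look.

Call:
arm_command:
  plan: [0,-0.2,0,0,0,0,1,0,0,0,0,0,0,1,0,0.5,0,0,0,0,1,0,1,0,0,0,0,1,0,1,0,0,0,0,1,0,0,-4,0,0,0,1,0,0,-4,0,0,0,0.55,0,0,0,0,0,0,0.55]

```text
time: 13.25
tool_pos: [0.6473, -0.1287, 0.1058]
ee_rot: [3.139, -0.007, 0.231]
wrist_force: [-0.1, 0.0, -0.8]
width: 0.0167
```

Call:
arm_command:
  plan: [-4,0,0,0,0,0,0.55,-4,0,0,0,0,0,0.55,0,-3,0,0,0,0,0.55,0,-3,0,0,0,0,0.55,0,0,0,0,0,0,0.55]

```text
time: 13.88
tool_pos: [0.5518, -0.0863, 0.0996]
ee_rot: [-3.139, 0.003, 0.233]
wrist_force: [0.3, -0.3, 0.6]
width: 0.0422
```

```bash
python3 - <<'E'
from h import *
s=snap('side','side7.png');o=robot.get_obs();print(loc(o['tool_pos']),o['tool_pos'][2],o['ee_rot'],o['width'])
def big(s,a): return cv2.resize(cv2.cvtColor(s['pixels'],cv2.COLOR_RGB2BGR)[a[0]:a[1],a[2]:a[3]],(600,600),interpolation=cv2.INTER_CUBIC)
cv2.imwrite('pics/b7.png',big(s,(140,260,180,300)))
E
```

```text
[-116.4  -55.4] 0.09994033416895698 [-3.14042947e+00  2.35094502e-03  2.32175392e-01] 0.042123823482972785
```

View pics/b7.png

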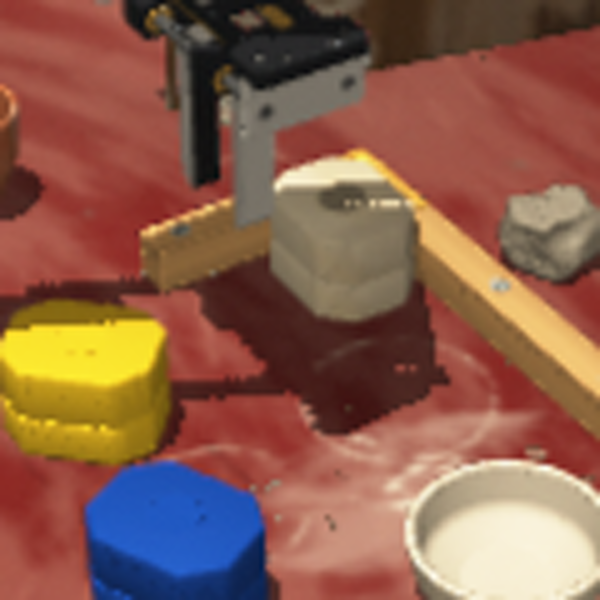

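The mould sits in the corner at (340,240) in the crop. I'll press it once more towards the back rail with two fingers to make sure it's square.

Call:
arm_command:
  plan: [0,-0.8,0,0,0,0,0.55,0,0,4,0,0,0,0.55,0,0,3,0,0,0,0.55,0,0,1,0,0,0,0.55,0,0,0,0,0,0,0.55,1,0,0,0,0,0,0.55,1,0,0,0,0,0,0.55,0.8,0,0,0,0,0,0.55]

```text
time: 14.92
tool_pos: [0.5802, -0.074, 0.0225]
ee_rot: [3.141, -0.002, 0.231]
wrist_force: [0.2, -0.7, 1.0]
width: 0.0422
```

Call:
arm_command:
  plan: [0.6,0,0,0,0,0,0.55,0.3,0,0,0,0,0,0.55,0.2,0,0,0,0,0,0.55,0,0,0,0,0,0,0.55]

```text
time: 15.42
tool_pos: [0.5886, -0.0717, 0.0214]
ee_rot: [-3.141, 0.002, 0.231]
wrist_force: [-2.1, 0.1, 0.7]
width: 0.0422
```

Call:
arm_command:
  plan: [0.2,0,0,0,0,0,0.55,0,0,0,0,0,0,0.55]

```text
time: 15.68
tool_pos: [0.5889, -0.0716, 0.0213]
ee_rot: [-3.141, 0.006, 0.231]
wrist_force: [-7.5, -1.5, 5.1]
width: 0.0421
```

Call:
arm_command:
  plan: [0.2,0,0,0,0,0,0.55,0,0,0,0,0,0,0.55]

```text
time: 15.92
tool_pos: [0.5891, -0.0716, 0.0213]
ee_rot: [-3.141, 0.01, 0.231]
wrist_force: [-11.2, -2.8, 7.9]
width: 0.0423
```

The stop is at local x = -77 mm, the same as before, so the mould is flush and the two-finger contact keeps it square. I'll back off and move the arm out of the camera's view.

Call:
arm_command:
  plan: [-0.5,0,0,0,0,0,0.55,-1,0,0,0,0,0,0.55,-1,0,0,0,0,0,0.55,0,0,-4,0,0,0,0.55,0,0,-5,0,0,0,0.55,0,0,-5,0,0,0,0.55,0,0,-5,0,0,0,0.55,0,0,0,0,0,0,0.55]

```text
time: 16.92
tool_pos: [0.5712, -0.077, 0.2177]
ee_rot: [3.136, -0.011, 0.23]
wrist_force: [0.3, -0.1, 0.3]
width: 0.0422
```

Call:
arm_command:
  plan: [-4,3,0,0,0,0,0.55,-4,3,0,0,0,0,0.55,-4,3,0,0,0,0,0.55,-4,3,0,0,0,0,0.55,-4,3,0,0,0,0,0.55,-4,3,0,0,0,0,0.55,-4,3,0,0,0,0,0.55,-4,3,0,0,0,0,0.55]

```text
time: 17.92
tool_pos: [0.3105, -0.3836, 0.2098]
ee_rot: [-3.14, 0.0, 0.23]
wrist_force: [0.3, 0.2, -0.0]
width: 0.0422
```

```bash
python3 - <<'E'
from h import *
s=snap('side','side8.png');t=snap('top','top8.png'); o=robot.get_obs();print(o['tool_pos'],o['time'])
def big(s,a): return cv2.resize(cv2.cvtColor(s['pixels'],cv2.COLOR_RGB2BGR)[a[0]:a[1],a[2]:a[3]],(400,400),interpolation=cv2.INTER_CUBIC)
cv2.imwrite('pics/b8.png',np.hstack([big(s,(140,260,180,300)),big(t,(130,250,190,310))]))
cv2.imwrite('pics/t8.png',cv2.cvtColor(t['pixels'],cv2.COLOR_RGB2BGR))
E
```

```text
[ 0.30875277 -0.3855117   0.20949738] 18.025
```

View pics/b8.png

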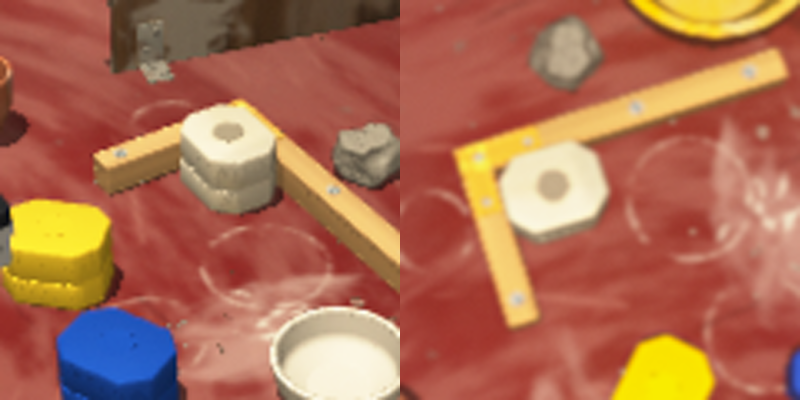

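View pics/t8.png

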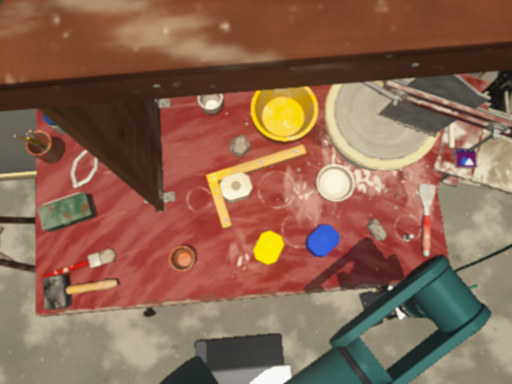

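```bash
python3 - <<'E'
from h import *
t=load('top8');s=load('side8')
print('hole top',loc(onz(t,235.9,185.8,.057)),'side',loc(onz(s,180+229*.3,140+132*.3,.057)))
for nm,im,box in [('top',t,(165,212,215,258)),('side',s,(165,210,228,270))]:
    hsv=cv2.cvtColor(im['pixels'],cv2.COLOR_RGB2HSV)
    m=cv2.inRange(hsv,(15,0,205),(40,70,255)); k=np.zeros_like(m);a,b,c,d=box;k[a:b,c:d]=m[a:b,c:d]
    c=cv2.convexHull(max(cv2.findContours(k,0,2)[0],key=cv2.contourArea))[:,0]
    w=np.array([loc(onz(im,*x,.057)) for x in c],np.float32)
    print(nm,w.min(0),w.max(0),cv2.minAreaRect(w))
    if nm=='top':
        M=cv2.moments(w.reshape(-1,1,2)); print('moments cen',M['m10']/M['m00'],M['m01']/M['m00'],'angle of long axis off y (deg)',90-np.degrees(.5*np.arctan2(2*M['mu11'],M['mu20']-M['mu02'])))
# bystander shift
t0=load('top0')
d=cv2.absdiff(t0['pixels'],t['pixels']).max(2)
for n,(u,v) in dict(cup=(182,258),clay=(377,230),bowl=(335,182),clay2=(239,146),yel=(269,247),blue=(323,240)).items(): print(n,d[v-15:v+15,u-15:u+15].mean())
E
```

```text
hole top [-34.5 -42.2] side [-35.9 -44.7]
top [-66.7 -80.9] [-1.9 -0.5] ((-34.29999923706055, -40.70000076293945), (64.79999542236328, 80.4000015258789), 0.0)
moments cen -34.52261143395291 -41.18591073383513 angle of long axis off y (deg) 178.59058859239462
side [-71.1 -84.9] [-5.9 -2.9] ((-38.13840866088867, -44.3060302734375), (81.89950561523438, 63.85332107543945), 87.72303771972656)
cup 6.582222222222223
clay 11.046666666666667
bowl 7.184444444444445
clay2 7.427777777777778
yel 5.772222222222222
blue 6.638888888888889
```

Both views put the mould at its home position and square to the rails (rectangle fit 0°, moments about 1.4°, side-view fit about 2.3°). The bystanders look unchanged, so I'm handing in.

```bash
python3 -c "
from h import *
o=robot.get_obs();print(o['time'],np.abs(o['qvel']).max(),o['wrist_force']);close_job()"
```

```text
18.025 0.06922237990832232 [1.23729693 0.36681905 0.54235933]
the job is handed in; nothing more can be done
```

I pushed the cream mould into the inner corner of the square and handed the job in at 18 s; no verdict is reported. Two half-open fingers pushed it flush to the back rail. The closed fingers then slid it along the rail to the end stop, and a last two-finger press squared it up. The mould was only pushed, never gripped.

**Position:** the last top view put the mould's centre at local (-34.5, -42.2) mm from its hole, and (-34.5, -41.2) mm from its outline. Home is (-34, -42.5) mm, with 4 mm allowed each way. The side view's hole gave (-35.9, -44.7) mm. The side-view outline disagreed most, at (-38.1, -44.3) mm, about 0.1 mm outside the x limit. I put that down to the coarse edges of that mask.

**Squareness:** the three fits were 0°, about 1.4° and about 2.3° off, against the 4° limit.

**Contact:** the press onto the back rail stopped in the same place both times, within 0.1 mm. The end-stop contact was within 1 mm of where I predicted it.

**Everything else:** the cup, bowl and clay lump looked unmoved in the before and after top views. I compared images rather than measuring their positions. The arm ended clear of everything, still settling slightly (0.07 rad/s at the fastest joint) when I handed in.

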